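# Tuck the notebook holder's flap under its lip

## Task

Close the notebook holder: with the fingertips, push its standing flap over until it lies flat above the notebook, keep it pressed down, and push it along by the ridge on its back as far as it will go, so that its free edge is tucked under the fixed lip and it stays shut when you let go. Nothing is to be pinched or picked up, and the notebook and the things standing around the holder stay where they are.

Things in the scene. Friction and masses are not known exactly. Their poses are not given: they have to be found in the camera images.
- holder: White plastic notebook holder screwed to the worktop, 198 mm along its x, 184 mm along its y. Origin on the worktop, near the base plate's middle. x points from the hinge end to the lip end, z up. Base plate 4 mm thick, x = -103 to +95 mm; side walls 16 mm high.
- lip_edge (a point): Middle of the lower front edge of the fixed lip, at holder x = 65, y = 0, z = 36 mm; its axes are the holder's. The lip is a bridge 140 mm wide (y) over x = 65 to 93 mm, 5 mm thick, top 41 mm above the worktop, open towards the hinge, with a wall behind at x = 87 mm and cheeks at y = +-62 mm. The flap's edge must go beneath and past it.
- flap_hinge (a point): Middle of the flap's hinge axis, 28 mm above the worktop; the axis runs along the holder's y. It lies at holder x = -74 mm plus the value of joint flap_slide, as the hinge sits on a sliding carriage.
- flap_edge (a point): Middle of the flap's free edge, 133 mm from the hinge axis. The flap is a grey plate 100 mm wide (along holder y), 4 mm thick, centred on the hinge axis, so its upper face is 30 mm above the worktop when flat. Flat with flap_slide at 0, its edge is 6 mm short of the lip; with flap_slide above 6 mm it would land on top of the lip.
- ridge_foot (a point): Foot of the push ridge on the flap's back (the face away from the notebook; the upper face when flat): middle of the ridge's upright face, which looks towards the hinge, 92 mm from the hinge axis. The ridge is 60 mm wide (along holder y), 9 mm high, and slopes down towards the free edge. Between hinge and ridge the back is smooth.
- flap (a joint): Flap hinge, rad: 0 = flat over the notebook, 1.57 = upright, 1.8 = stop; starts at 1.2 to 1.7. Springy with some friction (about 1 to 1.5 N at 70 mm from the axis to push it flat): near upright it stays where it is; let go when flat and not tucked, it springs up; tucked, it rests against the lip's underside at about 0.05.
- flap_slide (a joint): Travel of the flap's hinge carriage towards the lip, m: 0 = drawn back, 0.020 = fully home (flap edge 14 mm under the lip). Starts at 0 to 0.003. It slides stiffly (about 3 N friction) and stays where it is left.
- flap_pad: Thin grey felt lining on the flap's underside (the face towards the notebook), covering nearly all of it; fingers belong on the other face. Origin on the hinge axis, x towards the free edge.
- wash_notes: Black notebook, 148x110x16 mm, lying loose in the holder under the flap's place, top 20 mm above the worktop. Origin at the centre of its underside. To be left in place.
- soap_bar: pale soap bar, 80x98x30 mm; stands loose near the holder, to be left alone. Origin at the centre of its underside.
- thread_spool_5: thread spool standing upright, 25 mm across, 43 mm high; stands loose near the holder, to be left alone. Origin at the centre of its underside.
- wash_timer: kitchen-type timer, 60x67x62 mm; stands loose near the holder, to be left alone. Origin at the centre of its underside.
- powder_scoop: white powder scoop, 61x152x44 mm; stands loose near the holder, to be left alone. Origin at the centre of its underside.
- scrub_brush: wooden scrubbing brush, 73x148x44 mm; stands loose near the holder, to be left alone. Origin at the centre of its underside.

How it is judged:
On the way, in this order (a step that is already met when the one before it is completed fails the run):
1. the flap is folded down flat above the notebook (value of joint flap below 0.12 rad), for 0.05 s.
2. its edge is tucked under the lip (value of joint flap below 0.09 rad and value of joint flap_slide above 0.014 m), for 0.2 s.
At the end, for the whole second after the job is handed in: The flap lies shut (hinge under 0.09 rad) and at rest by itself with its free edge at least 8 mm under the lip (slide over 14 mm); the notebook is within 20 mm of where it was (all of step 2 and x of flap_edge in the frame of lip_edge above 0.007 m and z of flap_edge in the frame of lip_edge below 0.001 m and velocity of joint flap between -0.05 and 0.05 rad/s and distance of wash_notes from where it was at the start of the episode below 0.02 m); the robot touches nothing.
It fails at once if the flap is pinched: fingers press on its lined underside with more than 2 N (contact force between the fingers and flap_pad above 2 N).
It fails at once if the notebook is shifted or lifted by more than 20 mm (distance of wash_notes from where it was at the start of the episode above 0.02 m).
It fails at once if a thing standing around is shifted or lifted by more than 20 mm (distance of any of soap_bar, thread_spool_5, wash_timer, powder_scoop, scrub_brush from where it was at the start of the episode above 0.02 m).
It also fails if it takes over 42 s, if anything falls off the work surface, if the arm or the gripper's body presses on something with over 40 N, if the wrist force passes 120 N, or if a joint passes its speed limit or range.

## Robot

A 6-joint arm with a two-finger parallel gripper is mounted at the origin on a cart in front of the work surface, level with it; the furniture and walls round the work are solid. World frame = base frame: x ahead of the robot, y to its left, z up, the work surface at z = 0. Lengths are in m, angles in rad, forces in N, time in s.
With the tool pointing down it reaches from about 0.275 to 0.825 m from the base axis. Payload 4.9 kg.
Tool frame: the origin (TCP) lies midway between the tips of the shut fingers; the grasp point (between the pads) lies 19 mm behind it (grip_point_offset is the distance from the TCP to the grasp point, in m); z points along the fingers, y is the line along which they close (so a half turn about z gives the same grasp; the last joint's range is limited). The gripper opens to 85 mm and grips with 20 to 120 N. Pads are 22 mm wide; open, the fingers measure 114 mm over their backs; the gripper's body (76 mm by 85 mm) begins 54 mm behind the grasp point. The pads swing forward as they close: fully open they stand 13 mm farther back than shut.
Start: joints at [-1.35, 0.326, -0.193, 1.052, 0, 1.437], TCP at [0.191, -0.516, 0.231] pointing down, gripper open.
Joint ranges: [-2.65, 2.65], [-0.97, 1.79], [-1.3, 1.35], [-1.93, 2.1], [-1.47, 1.37], [-3.14, 3.14]. Speed limits (rad/s): [2.57, 2.57, 3.14, 3.14, 3.14, 3.14].

## Interface

Orientations are given as a rotation vector (axis times angle).
In Python, from cell import * gives the robot as it stands. Calls block until the motion is done:
- movep(position, orientation): joint-space move of the TCP to a pose.
- move_l(position, velocity=0.15, rot=None, until_force=None): straight line of the TCP; rot=None keeps the orientation; velocity is the mean speed in m/s. With until_force (N) it stops when the force on the tool has changed by that much, and returns True; else False.
- set_joints(angles): joint-space move.
- let_go() and grab(newtons=None): open the fingers fully, or close them until they stop; newtons is the grip in N (None keeps the last).
- sleep(seconds).
- ik(position, orientation): joint angles nearest the present ones, or None.
- get_state(): the state.
- grab_frame(name): name is "scene" or "top"; returns a dict with "img" (480x640x3 uint8, red, green, blue), "fx", "fy", "cx", "cy" (pixels), "cam_to_world" (4x4, takes a point from camera to world coordinates). Camera axes: x right, y down, z forward; pixel columns grow to the right and rows downward; lengths in m; the calibration is good to about 2 mm. A picture is of the moment at which its call begins. There is no depth.
A pose or a line that the arm cannot do raises MotionError and nothing moves.
- sign_off(): hands the job in; it is judged then, once.
Trained networks look in the newest picture that a camera, given by its name, has taken for a name from the list of things; names that differ only in an ending like _2 or _b are one class to them, and where a whole thing is asked for, a point or a joint stands for the part that bears it (a point fixed in the world has none). Each returns a list of dicts, best first, with "score" (0 to 1); they miss things now and then, are a little off and sometimes report something else, mostly with a low value. They report only what shows in the picture. A call takes as long as a camera call.
- spot_in(camera, name): "centre" ([column, row] in pixels, amid what is visible of it).
- silhouettes(camera, name): "mask" (480x640 bool, what is visible of it) and "centre" ([column, row] in pixels, amid what is visible of it).
- tip_of(camera, name): "centre" ([column, row] in pixels: a listed point, or the origin of a listed thing).
The state is a dict: "clock": time; "q": joint angles; "joint_velocities": joint speeds; "tau": joint torques, N m; "position": TCP position; "eef_rot": TCP orientation; "contact_force": force on the tool from outside, world axes, zero at the start; "wrist_torque": the same for the moment, N m; "finger_gap": opening from 0.0 (shut) to 1.0 (fully open); "grasp_force": force on a finger pad.
Only numpy, scipy, OpenCV 4.12 (cv2) and the standard library are available. Lean on these libraries where they do the work, as an engineer would, in place of code of your own. Each camera call takes 0.05 s, during which the arm holds its last target. There are 200 camera calls.

## Working session

There is one attempt and no reset: what is moved stays moved. The work goes in short steps, each a Python script; the robot and the scene stay as the last script left them, time stands still between calls to the robot, and variables do not carry over. Pictures are saved under pics/ and viewed, at most 10 in all, crops included, and the job is handed in when it is done.

```bash
mkdir -p pics; ls; cat > h.py <<'E'
from cell import *
import numpy as np, cv2
def proj(f,P):
    M=np.linalg.inv(f["cam_to_world"]); p=M[:3,:3]@np.array(P,float)+M[:3,3]
    return np.array([f["fx"]*p[0]/p[2]+f["cx"], f["fy"]*p[1]/p[2]+f["cy"]])
def onz(f,px,z):
    M=np.array(f["cam_to_world"]); d=M[:3,:3]@np.array([(px[0]-f["cx"])/f["fx"],(px[1]-f["cy"])/f["fy"],1]); o=M[:3,3]
    return o+d*(z-o[2])/d[2]
E
python3 - <<'E'
from h import *
fs={c:grab_frame(c) for c in("scene","top")}
for c,f in fs.items():
    cv2.imwrite(f"pics/{c}0.png",f["img"][:,:,::-1]); print(c,np.round(f["cam_to_world"],3).tolist(),f["fx"])
    for n,z in(("holder",0),("lip_edge",.036),("flap_hinge",.028),("flap_edge",.15),("ridge_foot",.1),("wash_notes",.004),("soap_bar",0),("thread_spool_5",0),("wash_timer",0),("powder_scoop",0),("scrub_brush",0)):
        for r in tip_of(c,n)[:2]: print(c,n,np.round(r["centre"],1),round(r["score"],2),np.round(onz(f,r["centre"],z),3))
print(get_state()["clock"])
E
```

```text
pics
scene [[-0.876, -0.303, 0.375, 0.091], [-0.482, 0.559, -0.675, 0.668], [-0.005, -0.772, -0.636, 0.817], [0.0, 0.0, 0.0, 1.0]] 548.2684607224386
scene holder [335.  252.5] 0.84 [ 0.519 -0.202  0.   ]
scene lip_edge [342.9 225.9] 0.72 [ 0.527 -0.259  0.036]
scene flap_hinge [331.6 263.8] 0.88 [ 0.493 -0.135  0.028]
scene flap_hinge [332.1 215.3] 0.23 [ 0.574 -0.293  0.028]
scene flap_edge [331.9 216.3] 0.67 [ 0.498 -0.142  0.15 ]
scene ridge_foot [328.3 230.6] 0.92 [ 0.512 -0.153  0.1  ]
scene soap_bar [336.6 215.2] 0.57 [ 0.581 -0.333  0.   ]
scene thread_spool_5 [285.4 239.8] 0.62 [ 0.643 -0.187  0.   ]
scene wash_timer [212.3 322.7] 0.67 [0.635 0.11  0.   ]
scene powder_scoop [340.8 360.2] 0.71 [0.367 0.071 0.   ]
scene scrub_brush [309.9 204.3] 0.8 [ 0.663 -0.343  0.   ]
top [[-0.005, -0.983, 0.182, 0.332], [-1.0, 0.006, 0.005, -0.14], [-0.006, -0.182, -0.983, 1.049], [0.0, 0.0, 0.0, 1.0]] 624.1923832037928
top holder [444.8 209.3] 0.24 [ 0.581 -0.347  0.   ]
top holder [401.5 235. ] 0.17 [ 0.536 -0.271  0.   ]
top lip_edge [397.8 234.7] 0.72 [ 0.53  -0.261  0.036]
top flap_hinge [318.6 259.2] 0.83 [ 0.491 -0.13   0.028]
top flap_edge [324.4 236.9] 0.69 [ 0.505 -0.139  0.15 ]
top flap_edge [322.9 245.6] 0.53 [ 0.492 -0.137  0.15 ]
top ridge_foot [321.5 242.8] 0.78 [ 0.505 -0.135  0.1  ]
top wash_notes [362.5 247.1] 0.78 [ 0.515 -0.204  0.004]
top wash_notes [179.6 178.9] 0.23 [0.637 0.112 0.004]
top soap_bar [447.3 209.7] 0.6 [ 0.58  -0.351  0.   ]
top thread_spool_5 [357.8 172.1] 0.82 [ 0.649 -0.198  0.   ]
top wash_timer [182.5 179.9] 0.67 [0.636 0.107 0.   ]
top powder_scoop [199.9 335.2] 0.66 [0.368 0.069 0.   ]
top powder_scoop [359.  174.2] 0.33 [ 0.645 -0.2    0.   ]
top scrub_brush [439.6 160.5] 0.61 [ 0.669 -0.342  0.   ]
1.2
```

View pics/scene0.png

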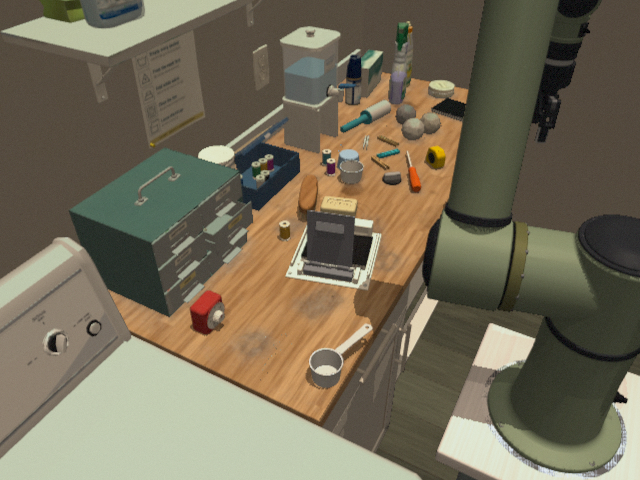

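View pics/top0.png

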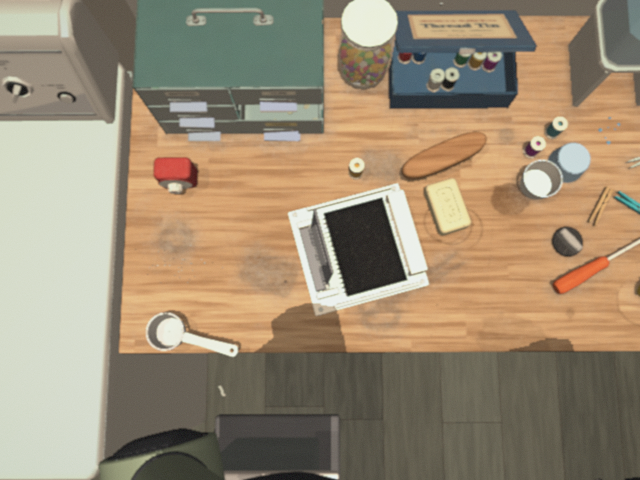

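The flap stands at scene (330, 240) and top (318, 250), with the lip at top (408, 230). The holder's x axis has a yaw of about -74.5°, and the space behind the hinge is clear. I'll approach with the fingers shut and fold the flap down partway.

```bash
cat >> h.py <<'E'
from scipy.spatial.transform import Rotation as Ro
psi=np.deg2rad(-74.5); hx=np.array([np.cos(psi),np.sin(psi),0]); hy=np.array([-hx[1],hx[0],0])
mid=(np.array([.492,-.1325,0])+np.array([.5285,-.260,0]))/2   # between hinge (-74) and lip (65)
O=mid+hx*.0045
def W(x,z,y=0): return O+hx*x/1e3+hy*y/1e3+np.array([0,0,z/1e3])
def H(p): d=np.array(p)-O; return np.round(1e3*np.array([d@hx,d@hy,d[2]]),1)
rots=[Ro.from_matrix(np.c_[s*hx,-s*hy,[0,0,-1]]).as_rotvec() for s in(1,-1)]
def arc(t,r=70): return W(-74+r*np.cos(t)-2*np.sin(t)-11, 28+r*np.sin(t)+2*np.cos(t))
def st():
    s=get_state(); f=np.array(s["contact_force"]); print(round(s["clock"],2),H(s["position"]),"F",np.round([f@hx,f@hy,f[2]],1),flush=True)
E
python3 - <<'E'
from h import *
print("O",O)
q0=np.array(get_state()["q"]); js=[ik(W(-140,240),r) for r in rots]; print([None if j is None else np.round(j,2).tolist() for j in js])
k=min((i for i in(0,1) if js[i] is not None),key=lambda i:abs(js[i][5]))
open("k","w").write(str(k))
grab(20); movep(W(-140,240),rots[k]); st()
move_l(W(-140,100),.2); st()
print(get_state()["finger_gap"])
for t in np.arange(1.7,.75,-.15):
    move_l(arc(t),.08); st()
for c in("scene","top"):
    f=grab_frame(c); cv2.imwrite(f"pics/{c}1.png",f["img"][120:360,200:520,::-1].repeat(2,0).repeat(2,1))
E
```

```text
O [ 0.51145257 -0.20058634  0.        ]
[[-0.29, 0.19, -0.36, 1.03, 0.0, -2.13], [-0.29, 0.19, -0.36, 1.03, 0.0, 1.01]]
3.89 [-1.392e+02 -2.000e-01  2.400e+02] F [-0.3 -0.2  0.1]
4.74 [-139.3    0.5  100.7] F [-0.1  0.5  0.1]
0.0006881078410630145
5.44 [-96.   -0.3  97. ] F [ 0.5 -0.8  0.3]
5.72 [-85.1   0.2  98.2] F [-0.4 -0.7 -0.8]
6.01 [-74.5   0.1  97.3] F [-0.4 -0.7 -0.2]
6.29 [-64.3  -0.   94.9] F [-0.3 -0.3 -1. ]
6.58 [-54.6  -0.1  91. ] F [0.6 0.6 0.4]
6.86 [-45.6  -0.1  85.8] F [-0.2 -0.4  0.6]
7.14 [-37.4  -0.2  79.2] F [-0.3 -0.1 -0.1]
```

```bash
python3 -c "
import cv2,numpy as np
a=cv2.imread('pics/scene1.png');b=cv2.imread('pics/top1.png')
cv2.imwrite('pics/both1.png',np.hstack([a[60:400,60:460],b[60:400,60:460]]))"
```

```text
(no output)
```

View pics/both1.png

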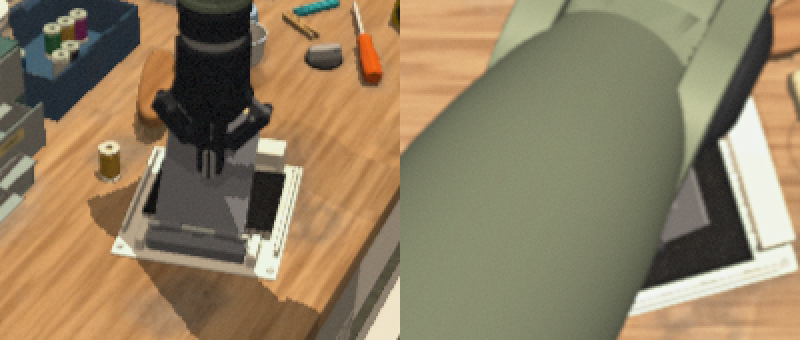

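The shut fingertips, at crop (208, 170), are centred on the flap's back. The flap is tilting over, with its edge at crop (705, 210) still short of the lip. I'll continue to flat.

```bash
python3 - <<'E'
from h import *
for t in (.65,.5,.35,.22,.12):
    move_l(arc(t),.08); st()
p=arc(0); p[2]=.024
print(move_l(p,.03,until_force=5)); st()
f=grab_frame("scene"); cv2.imwrite("pics/s2.png",cv2.resize(f["img"][170:310,240:440,::-1],(800,560),interpolation=cv2.INTER_CUBIC))
E
```

```text
7.53 [-30.3  -0.2  71.5] F [-0.5 -1.  -0.4]
7.81 [-24.4  -0.2  62.8] F [-0.6 -0.1  0.8]
8.09 [-19.9  -0.3  53.3] F [-0.5 -0.5 -0.1]
8.36 [-17.1  -0.2  44.7] F [ 1.1 -1.2  0.8]
8.61 [-15.8  -0.1  38. ] F [ 0.1 -0.6  1. ]
True
8.99 [-15.    0.   29.5] F [-1.7 -2.1 10. ]
```

View pics/s2.png

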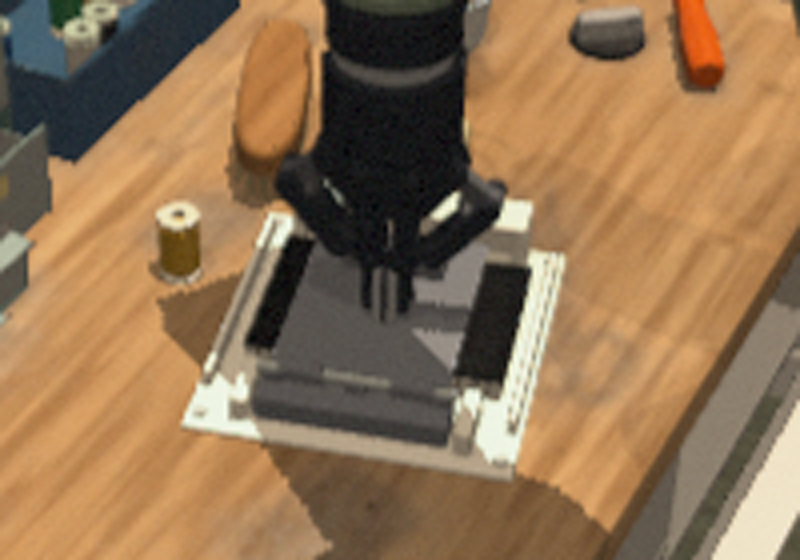

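The flap is flat: the tip stopped at z = 29.5 mm. The fingers are on its back, on the hinge side of the ridge, at picture (385, 310). Next I'll push along by the ridge.

```bash
python3 - <<'E'
from h import *
x=H(get_state()["position"])[0]
for tx in (-5,2,8,14,20,26,32,36):
    hit=move_l(W(tx,29.3),.04,until_force=14); st()
    if hit: print("hit"); break
f=grab_frame("scene"); cv2.imwrite("pics/s3.png",cv2.resize(f["img"][170:310,240:440,::-1],(800,560),interpolation=cv2.INTER_CUBIC))
E
```

```text
9.45 [-4.8 -0.  29.7] F [-0.4 -1.5  7.1]
9.78 [ 2.1 -0.  29.7] F [-1.1 -2.8  6.9]
10.07 [ 6.6  0.1 29.5] F [-4.  -1.7  9.7]
10.38 [12.2  0.2 29.4] F [-5.7 -0.6  8.4]
10.68 [18.3  0.3 29.4] F [-4.9  0.1  8.8]
10.97 [24.6  0.3 29.4] F [-4.2  0.5  6.9]
11.28 [27.   0.1 28.9] F [-12.1   0.1  10.6]
11.53 [27.2  0.  28.4] F [-20.4   2.8  14. ]
```

View pics/s3.png

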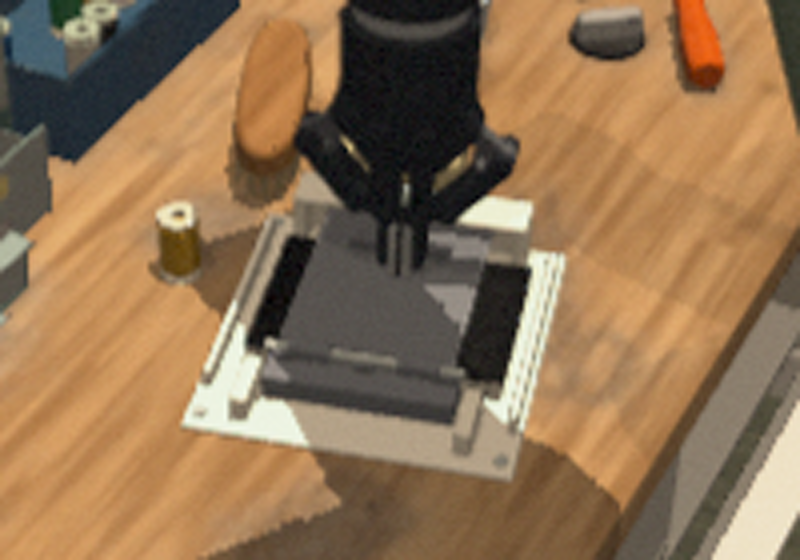

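The carriage went from ridge contact at x ≈ 6.6 to a hard stop at x = 27, and in the picture the flap's edge is under the lip. I'll ease off and lift away.

```bash
python3 - <<'E'
from h import *
move_l(W(27,30),.03); st()
move_l(W(24,33),.03); move_l(W(20,60),.08); move_l(W(-140,220),.2); st()
q=list(get_state()["q"]); q[0]+=1.0; set_joints(q); st()
for c in("scene","top"):
    f=grab_frame(c); a=f["img"][170:310,240:440] if c=="scene" else f["img"][170:330,270:470]
    cv2.imwrite(f"pics/{c}4.png",cv2.resize(a,(400,400))[:,:,::-1])
    for n,z in(("flap_hinge",.028),("ridge_foot",.032),("lip_edge",.036),("wash_notes",.004)):
        for r in tip_of(c,n)[:1]: print(c,n,round(r["score"],2),H(onz(f,r["centre"],z)))
cv2.imwrite("pics/both4.png",np.hstack([cv2.imread("pics/scene4.png"),cv2.imread("pics/top4.png")]))
E
```

```text
12.03 [26.5  0.2 29.8] F [-1.9  0.9  3.3]
14.09 [-139.7   -0.4  219.1] F [ 0.2 -0.4  0.6]
15.77 [-595.8  -41.5  219.1] F [0.8 0.1 0. ]
scene flap_hinge 0.89 [-47.1   0.9  28. ]
scene ridge_foot 0.81 [44.5  9.1 32. ]
scene lip_edge 0.64 [30.   2.6 36. ]
top flap_hinge 0.55 [-54.3  -0.2  28. ]
top ridge_foot 0.75 [37.5  5.3 32. ]
top lip_edge 0.95 [57.8  2.6 36. ]
```

View pics/both4.png

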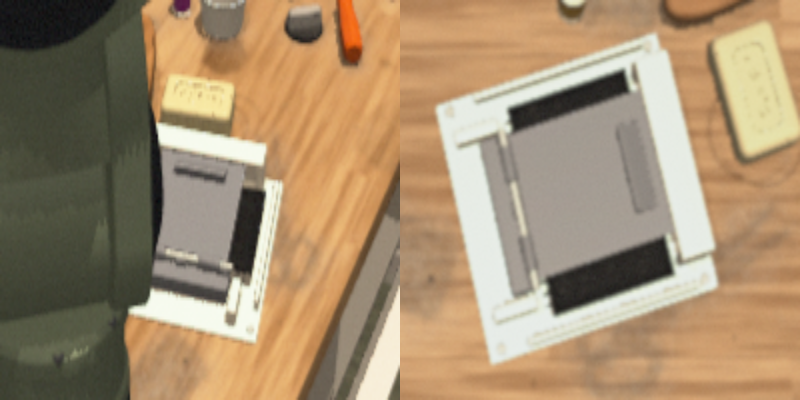

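The flap lies flat with its edge at top-crop (650, 150) under the lip. The ridge and hinge have moved about 20 mm, and nothing else has been disturbed.

```bash
python3 -c "
from cell import *
print(sign_off())"
```

```text
the job is handed in; nothing more can be done
None
```

The holder is shut: the flap lies flat, pushed home about 20 mm with its edge under the lip, and the arm is clear; I handed the job in at about 16 s, but no verdict came back.

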